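# Unhook the empty parts bin for refilling

### The job

Three small blue parts bins hang side by side on the rail by the keyholes in their back walls. Take down the empty one: slide it up until the pin's head is at the wide end of the keyhole, draw it forward off the pin, then stand it upright in the middle of the green mat, lengthways along the mat, setting it down rather than dropping it. Leave the two full bins hanging undisturbed.

Things in the scene. Friction and masses are not known exactly. Their poses are not given: they have to be found in the camera images.
- bin_empty: Empty blue bin, 100 (x) by 60 (y) mm, 0.1-0.2 kg. Origin: centre of underside, 100 above table as hung; z up, -x: low front, facing the robot. Side walls 65 high (44 before x=-24), back 85, all 4 thick. Grip across sides from above at x=0. Back keyhole: 32 hole centred 38 up, slot 11 wide from it up to 70. To free it: straight up 28 (22-33 does), then along its own -x (off after 12; 6 play).
- bin_bolts: Bystander: blue bin like bin_empty (origin, axes, sizes in mm) but full of dark steel bolts, 0.3-0.55 kg. Leave it hanging. The three bins hang in any order, 130 apart, on one fixed grey steel rail: a strip 400 long, 10 thick, 110 to 185 above the table, close behind the bins' backs (+x), on two posts. Bins may droop 3 degrees at the nose.
- bin_nuts: Bystander: blue bin like bin_empty (origin, axes, sizes in mm) but full of brass nuts, 0.3-0.55 kg. Leave it hanging. Each bin hangs on a fixed steel pin that stands level out of the rail: 8 neck in the top of the bin's slot, 166 above the table, then a 20 head just inside the bin's back wall, ending 10 from the rail.
- mat: Green plastic mat fixed flat on the table, 160 (x) by 120 (y) by 4 mm thick, left or right in front of the rail. Origin: centre of its underside, on the table; z up. On the other side stands a fixed grey tray of couplings of the same outline, 45 mm high.
There are look-alikes about, which are no part of the job. Several things have the shape of the mat; the one meant has the colours described above.

How it is judged:
By the outcome, as a careful person would: the job done as asked, in the order asked, and still so for the second after the job is handed in, with the robot touching nothing.
It also fails if it takes over 42 s, if anything falls off the work surface, if the arm or the gripper's body presses on something with over 40 N, if the wrist force passes 120 N, or if a joint passes its speed limit or range.

### The arm

A 6-joint arm with a two-finger parallel gripper is mounted at the origin on the work surface. World frame = base frame: x ahead of the robot, y to its left, z up, the work surface at z = 0. Lengths are in m, angles in degrees, forces in N, time in s.
With the tool pointing down it reaches from about 0.275 to 0.85 m from the base axis. Payload 5.2 kg.
Tool frame: the origin (TCP) lies midway between the tips of the shut fingers; the grasp point (between the pads) lies robot.tcp_to_grasp behind it (robot.tcp_to_grasp is the distance from the TCP to the grasp point, in m); z points along the fingers, y is the line along which they close (so a half turn about z gives the same grasp; the last joint's range is limited). The gripper opens to 85 mm and grips with 20 to 120 N. Pads are 22 mm wide; open, the fingers measure 114 mm over their backs; the gripper's body (76 mm by 85 mm) begins 54 mm behind the grasp point. The pads swing forward as they close: fully open they stand 13 mm farther back than shut.
Start: joints at [-79.057, 14.817, 87.949, -0, 77.235, -11.62], TCP at [0.211, -0.508, 0.231] pointing down, gripper open.
Joint ranges: [-179.93, 179.93], [-52.35, 119.4], [10.71, 147.94], [-69.91, 249.91], [12.55, 155.21], [-178.61, 178.61]. Speed limits (degrees/s): [147.25, 147.25, 180, 180, 180, 180].

### API

Orientations are given as a 3x3 rotation matrix whose columns are the frame's x, y, z axes.
In Python, from workcell import robot gives the robot as it stands. The module is installed in compiled form; this text tells all that it offers.
- The arm moves only by the tool jog_arm, never from a script. Its argument "motion" is a list of rows, each a list of 5 numbers: the shift along the world's x, y, z in m, then the turn about the world's z in rad, then the finger opening in m, from 0 to 0.0854. In form: [[tx, ty, tz, turn, jaw], ...]. A call has 1 to 5 rows; each row shifts and turns the commanded pose from where the row before left it; what a row does not reach is not made up. A row lasts 1/12 s, in which the tool goes at most 41.7 mm and 7.16 degrees, less where a joint would pass 70% of its speed; a pose out of reach is approached as far as the arm can. A call is refused whole if a number of a shift passes 0.0417 or a number of a turn 0.125, either way. A call with a gripper value outside its range is refused whole. The fingers move at their own pace and stop on an object; the grip force is fixed at half the most. Time passes only in rows, so rows that do not move let the fingers close. It gives the time, the measured TCP pose, the force, the opening and the grip force at its end, in the units of the state.
- robot.read_state(): the state, without advancing time (a new reading comes with each control period).
- robot.grab_frame(name): name is "scene" or "top" or "wrist"; returns the picture (480x640x3 uint8, blue, green, red); there is no depth.
- robot.camera_params(name): a dict with "fx", "fy", "cx", "cy" (pixels), "distortion" ([k1, k2, p1, p2, k3] as OpenCV has them; the pictures are not rectified), "extrinsics" (4x4, takes a point from camera to world coordinates). Camera axes: x right, y down, z forward; pixel columns grow to the right and rows downward; lengths in m; the calibration is good to about 2 mm. A picture is of the moment at which its call begins: read the wrist's pose just before it. camera_params takes no time and is no camera call; for the wrist camera it gives the pose at the moment of the call.
- robot.job_done(): hands the job in; it is judged then, once.
The state is a dict: "clock": time; "qpos": joint angles; "qd": joint speeds; "joint_efforts": joint torques, N m; "tcp_pos": TCP position; "ee_rot": TCP orientation; "ft_force": force on the tool from outside, world axes, zero at the start; "moment": the same for the moment, N m; "opening": finger opening in m; "gripper_force": force on a finger pad.
Only numpy, scipy, OpenCV 4.12 (cv2) and the standard library are available. Lean on these libraries where they do the work, as an engineer would, in place of code of your own. Each camera call takes 0.05 s, during which the arm holds its last target. There are 200 camera calls.

## Working session

There is one attempt and no reset: what is moved stays moved. The work goes in short steps, Python scripts to look and compute and a tool call to move; the robot and the scene stay as the last step left them, time stands still between calls to the robot, and variables do not carry over. Pictures are saved under pics/ and viewed, at most 10 in all, crops included, and the job is handed in when it is done.

Besides the shell and the picture viewer there is one more tool, called after "Call:" as a command line: name --pt "numbers of a row" for each row, then --argument value for the rest. jog_arm: Moves the arm, as the interface text tells. Its arguments: {"type":"object","properties":{"motion":{"type":"array","items":{"type":"array","items":{"type":"number"}}}},"required":["motion"]}

```bash
mkdir -p pics; python3 - <<'E'
from workcell import robot
import cv2,numpy as np
s=robot.read_state();print(s['clock'],s['tcp_pos'],s['ee_rot'],s['opening'],robot.tcp_to_grasp)
for n in('scene','top'):
    cv2.imwrite(f'pics/{n}0.png',robot.grab_frame(n))
    c=robot.camera_params(n);print(n,c['fx'],np.round(c['extrinsics'],3).tolist(),c['distortion'])
E
```

```text
0.0 [ 0.21095083 -0.50736323  0.23046049] [[ 9.23462710e-01  3.83688051e-01 -3.19571379e-04]
 [ 3.83687966e-01 -9.23460977e-01  1.83514434e-03]
 [ 4.09011259e-04 -1.81730306e-03 -9.99998265e-01]] 0.08511757147121744 0.0187
scene 571.5733125979697 [[0.527, 0.661, -0.534, 1.304], [0.85, -0.411, 0.33, -0.473], [-0.001, -0.628, -0.778, 1.288], [0.0, 0.0, 0.0, 1.0]] [-0.12665784  0.          0.          0.          0.        ]
top 592.0640949346507 [[0.018, -0.986, 0.167, 0.247], [-1.0, -0.018, 0.005, 0.015], [-0.002, -0.167, -0.986, 1.626], [0.0, 0.0, 0.0, 1.0]] [-0.17963363  0.          0.          0.          0.        ]
```

View pics/scene0.png

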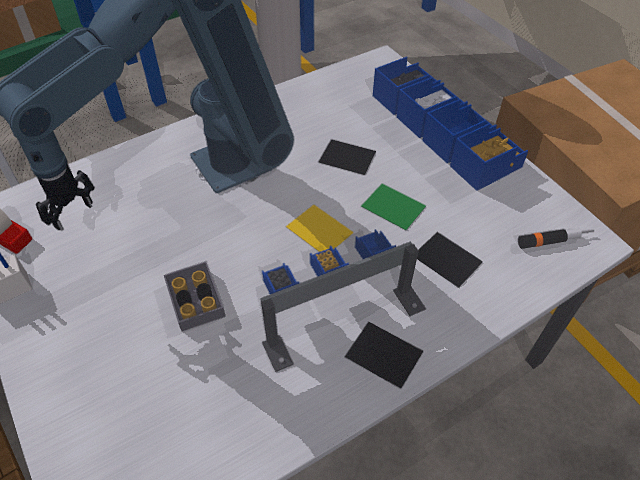

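View pics/top0.png

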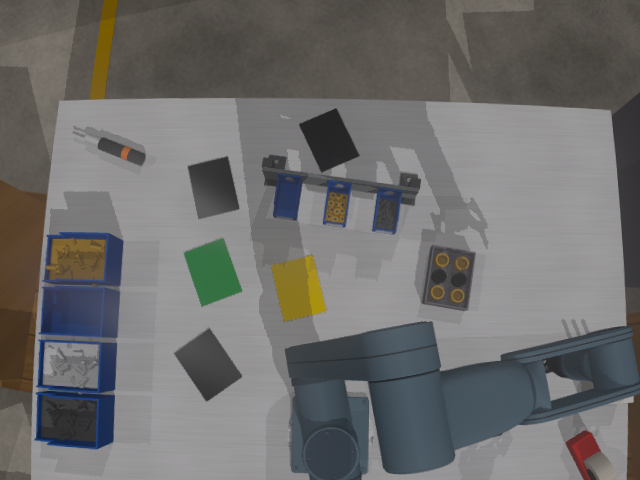

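The top view shows three hung bins: (287,198) is empty, (336,207) holds brass nuts and (387,212) holds dark bolts. The big blue crates at the left, including the empty one at (80,310), are look-alikes. The green mat is at (213,271); the yellow one (299,288) and the black ones are decoys. I choose the bin at (287,198) and check it in a close crop.

```bash
cat > h.py <<'E'
import cv2,numpy as np
from workcell import robot
def ray(n,uv,c=None):
    c=c or robot.camera_params(n);K=np.array([[c['fx'],0,c['cx']],[0,c['fy'],c['cy']],[0,0,1]])
    p=cv2.undistortPoints(np.float64(uv).reshape(-1,1,2),K,np.array(c['distortion'])).reshape(-1,2)
    E=np.array(c['extrinsics']);return E[:3,3],np.c_[p,np.ones(len(p))]@E[:3,:3].T
def plane(n,uv,z,c=None):
    o,d=ray(n,uv,c);return o+d*((z-o[2])/d[:,2])[:,None]
def proj(n,P,c=None):
    c=c or robot.camera_params(n);K=np.array([[c['fx'],0,c['cx']],[0,c['fy'],c['cy']],[0,0,1]])
    M=np.linalg.inv(np.array(c['extrinsics']))
    return cv2.projectPoints(np.float64(P).reshape(-1,1,3),cv2.Rodrigues(M[:3,:3])[0],M[:3,3],K,np.array(c['distortion']))[0].reshape(-1,2)
E
python3 - <<'E'
from h import *
t=cv2.imread('pics/top0.png');s=cv2.imread('pics/scene0.png')
h=cv2.cvtColor(t,cv2.COLOR_BGR2HSV)
g=cv2.inRange(h,(45,100,50),(85,255,255))
cs=max(cv2.findContours(g,0,2)[0],key=cv2.contourArea)
b=cv2.boxPoints(cv2.minAreaRect(cs));P=plane('top',b,.004);print('mat',b.tolist(),P.round(4).tolist(),P.mean(0))
m=cv2.inRange(h,(105,120,40),(130,255,255));m[:,:250]=0;m[:160]=0;m[240:]=0;m[:,430:]=0
for c in cv2.findContours(m,0,2)[0]:
    if cv2.contourArea(c)>150:
        r=cv2.minAreaRect(c);print(r,cv2.contourArea(c),plane('top',[r[0]],.165).round(4).tolist())
a=cv2.resize(t[165:245,255:425],(800,376),interpolation=cv2.INTER_CUBIC)
b=cv2.resize(s[225:275,340:440],(440,220),interpolation=cv2.INTER_CUBIC)
o=np.zeros((600,800,3),np.uint8);o[:376]=a;o[378:598,:440]=b
cv2.imwrite('pics/crop1.png',o)
E
```

```text
mat [[182.5927734375, 252.85977172851562], [222.69232177734375, 238.53848266601562], [241.51583862304688, 291.2443542480469], [201.41629028320312, 305.5656433105469]] [[0.4872, 0.4192, 0.004], [0.5299, 0.3073, 0.004], [0.3835, 0.2483, 0.004], [0.3413, 0.3584, 0.004]] [0.43550114 0.33328502 0.004     ]
((337.52508544921875, 196.3076171875), (22.84992218017578, 30.39470672607422), 7.4314093589782715) 213.5 [[0.6159, -0.0094, 0.165]]
((286.8731384277344, 196.981201171875), (22.751678466796875, 39.12849044799805), 8.426969528198242) 609.0 [[0.612, 0.1192, 0.165]]
```

View pics/crop1.png

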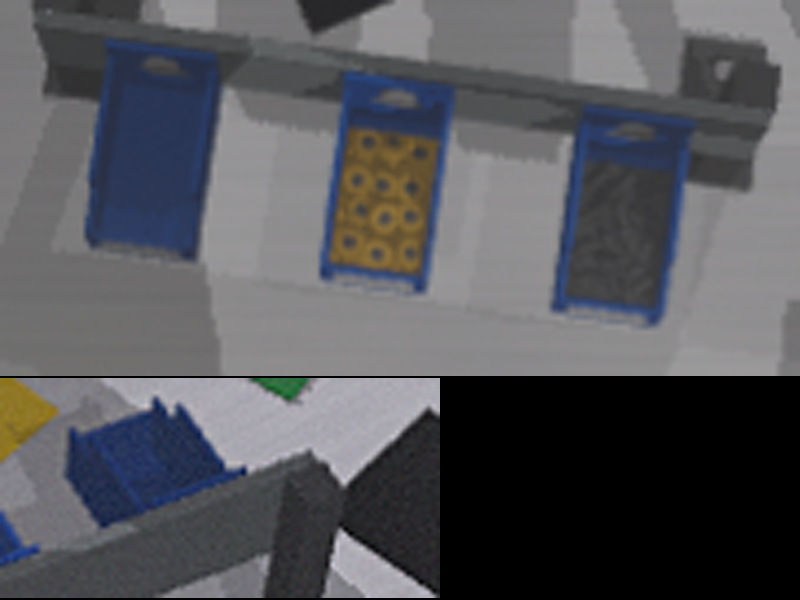

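The crop confirms that the bin at top (287,198) is empty: bare blue floor, back-wall top corners at crop (106,42) and (218,57).

```bash
python3 - <<'E'
from h import *
f=lambda p:(np.array(p,float)+.5)/4.706-.5+[255,165]
B=plane('top',f([(106,42),(218,57),(345,72),(453,88),(583,105),(692,120)]),.185)
print(B.round(4).tolist())
F=plane('top',f([(88,243),(195,257),(321,277),(425,291),(553,309),(660,323)]),.144);print(F.round(4).tolist())
m=(B[::2]+B[1::2])/2;mf=(F[::2]+F[1::2])/2
d=m[0]-m[2];print(m,mf,np.linalg.norm(d),'yaw',np.degrees(np.arctan2(-d[0],d[1])),'fb',np.degrees(np.arctan2((m-mf)[:,1],(m-mf)[:,0])),np.linalg.norm(m-mf,axis=1))
# mat yaw
P=np.array([[.4872,.4192],[.5299,.3073],[.3835,.2483],[.3413,.3584]])
v=(P[0]+P[1]-P[2]-P[3])/2;print('mat yaw',np.degrees(np.arctan2(v[1],v[0])),np.linalg.norm(v))
E
```

```text
[[0.6677, 0.1444, 0.185], [0.6602, 0.0839, 0.185], [0.653, 0.0157, 0.185], [0.6453, -0.0422, 0.185], [0.6373, -0.1118, 0.185], [0.6302, -0.1703, 0.185]]
[[0.5658, 0.154, 0.144], [0.559, 0.0955, 0.144], [0.5492, 0.0268, 0.144], [0.5424, -0.0297, 0.144], [0.5338, -0.0993, 0.144], [0.5271, -0.1575, 0.144]]
[[ 0.66394061  0.11415193  0.185     ]
 [ 0.64914869 -0.01323267  0.185     ]
 [ 0.63374921 -0.14108635  0.185     ]] [[ 0.56244542  0.12475674  0.144     ]
 [ 0.54580191 -0.00146951  0.144     ]
 [ 0.53046714 -0.12836439  0.144     ]] 0.257017703131408 yaw -6.746005821456098 fb [-5.96495196 -6.49358637 -7.02213913] [0.10997607 0.11180309 0.11184827]
mat yaw 22.286413024323256 0.1579488287389306
```

Call:
jog_arm --pt "0.02 0.0313 0.003 -0.0255 0.0854" --pt "0.02 0.0313 0.003 -0.0255 0.0854" --pt "0.02 0.0313 0.003 -0.0255 0.0854" --pt "0.02 0.0313 0.003 -0.0255 0.0854" --pt "0.02 0.0313 0.003 -0.0255 0.0854"

```text
clock: 0.52
tcp_pos: [0.3114, -0.3496, 0.246]
ee_rot: [[0.965, 0.261, -0.0], [0.261, -0.965, 0.001], [-0.0, -0.001, -1.0]]
ft_force: [0.4, -0.3, 0.4]
opening: 0.0855
gripper_force: 0.0
```

Call:
jog_arm --pt "0.02 0.0313 0.003 -0.0255 0.0854" --pt "0.02 0.0313 0.003 -0.0255 0.0854" --pt "0.02 0.0313 0.003 -0.0255 0.0854" --pt "0.02 0.0313 0.003 -0.0255 0.0854" --pt "0.02 0.0313 0.003 -0.0255 0.0854"

```text
clock: 0.93
tcp_pos: [0.4115, -0.193, 0.2613]
ee_rot: [[0.991, 0.137, -0.0], [0.137, -0.991, 0.0], [-0.0, -0.0, -1.0]]
ft_force: [0.2, 0.2, 0.2]
opening: 0.0856
gripper_force: 0.0
```

Call:
jog_arm --pt "0.02 0.0313 0.002 -0.0255 0.0854" --pt "0.02 0.0313 0.002 -0.0255 0.0854" --pt "0.02 0.0313 0.002 -0.0255 0.0854" --pt "0.02 0.0313 0.002 -0.0255 0.0854" --pt "0.02 0.0313 0.002 -0.0255 0.0854"

```text
clock: 1.35
tcp_pos: [0.5115, -0.0365, 0.2711]
ee_rot: [[1.0, 0.01, -0.001], [0.01, -1.0, 0.0], [-0.001, -0.0, -1.0]]
ft_force: [0.4, -1.2, -0.6]
opening: 0.0854
gripper_force: 0.0
```

Call:
jog_arm --pt "0.02 0.0313 0 -0.0255 0.0854" --pt "0.02 0.0313 0 -0.0255 0.0854" --pt "0.02 0.0313 0 -0.0255 0.0854" --pt "0.02 0.0313 0 -0.0255 0.0854" --pt "0.02 0.0313 0 -0.0255 0.0854"

```text
clock: 1.77
tcp_pos: [0.6115, 0.12, 0.2707]
ee_rot: [[0.993, -0.117, -0.001], [-0.117, -0.993, -0.0], [-0.001, 0.0, -1.0]]
ft_force: [0.5, -0.6, -0.2]
opening: 0.0855
gripper_force: 0.0
```

Call:
jog_arm --pt "0 0 0 0 0.0854" --pt "0 0 0 0 0.0854" --pt "0 0 0 0 0.0854"

```text
clock: 2.02
tcp_pos: [0.6105, 0.1179, 0.2705]
ee_rot: [[0.993, -0.115, -0.002], [-0.115, -0.993, -0.001], [-0.002, 0.001, -1.0]]
ft_force: [0.5, -0.7, 0.6]
opening: 0.0854
gripper_force: 0.0
```

```bash
python3 - <<'E'
from h import *
s=robot.read_state();c=robot.camera_params('wrist');print(s['clock'],s['tcp_pos'],s['ee_rot'],s['qpos'])
cv2.imwrite('pics/w1.png',robot.grab_frame('wrist'));print(np.round(c['extrinsics'],4).tolist())
import json;json.dump({k:np.array(v).tolist() for k,v in c.items()},open('w1.json','w'))
E
```

```text
2.0167 [0.61050442 0.11794198 0.27050272] [[ 9.93367310e-01 -1.14970200e-01 -1.80007858e-03]
 [-1.14971432e-01 -9.93368619e-01 -5.96478349e-04]
 [-1.71956433e-03  7.99479704e-04 -9.99998202e-01]] [ 6.88598325e-01  2.11795787e+01  7.35757952e+01 -3.30425693e-02
  8.53481671e+01  9.72932556e+01]
[[-0.1161, -0.9451, -0.3055, 0.6884], [-0.9932, 0.1108, 0.0348, 0.1097], [0.0009, 0.3075, -0.9515, 0.4135], [0.0, 0.0, 0.0, 1.0]]
```

View pics/w1.png

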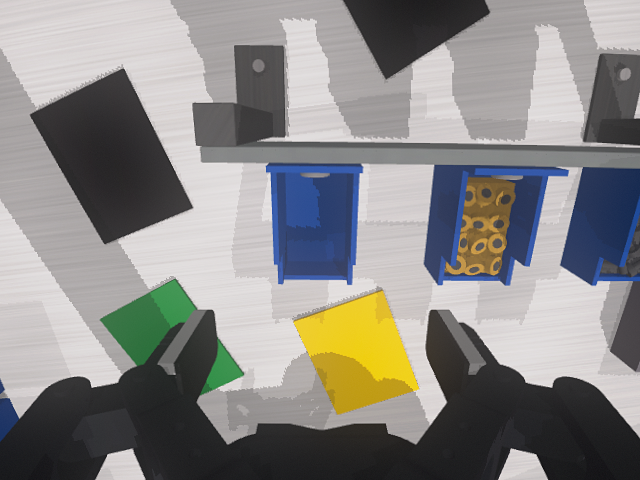

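The wrist view shows the empty bin at about (315,222). Its back-wall top corners are at (267,165) and (362,165), centred between the fingers. The nuts bin sits at (490,225).

```bash
python3 - <<'E'
from h import *
import json;c=json.load(open('w1.json'))
B=plane('wrist',[(267,165),(362,165),(435,166),(567,170)],.185,c);print(B.round(4).tolist())
# rail front top edge
R=plane('wrist',[(202,148),(640,153)],.185,c);print(R.round(4).tolist(),np.degrees(np.arctan2(-(R[0]-R[1])[0],(R[0]-R[1])[1])))
im=cv2.imread('pics/w1.png');o=cv2.resize(im[140:300,250:380],None,fx=3.7,fy=3.7,interpolation=cv2.INTER_CUBIC)
a=np.radians(-6.7)
def bp(x,y,z,o=(.614,.119,.1)):
    return [o[0]+x*np.cos(a)-y*np.sin(a),o[1]+x*np.sin(a)+y*np.cos(a),o[2]+z]
for p in proj('wrist',[bp(.05,.03,.085),bp(.05,-.03,.085),bp(-.024,.03,.065),bp(-.024,-.03,.065),bp(-.05,.03,.044),bp(-.05,-.03,.044),bp(-.05,.03,0),bp(-.05,-.03,0)],c):
    cv2.drawMarker(o,tuple(int(v) for v in (p-[250,140])*3.7),(0,255,255),0,14,1)
cv2.imwrite('pics/c2.png',o)
E
```

```text
[[0.669, 0.1455, 0.185], [0.6622, 0.0873, 0.185], [0.6564, 0.0424, 0.185], [0.6449, -0.0412, 0.185]]
[[0.6839, 0.1833, 0.185], [0.6507, -0.088, 0.185]] -6.97815855996619
```

View pics/c2.png

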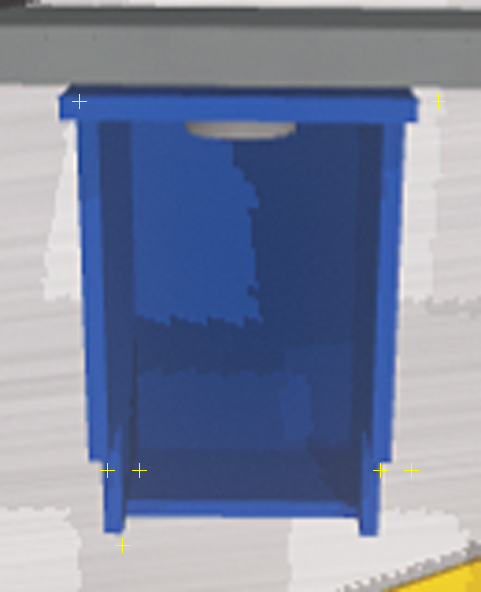

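Call:
jog_arm --pt "0.005 0.0035 -0.02 -0.004 0.0854" --pt "0 0 -0.03 0 0.0854" --pt "0 0 -0.03 0 0.0854" --pt "0 0 -0.025 0 0.0854" --pt "0 0 0 0 0.0854"

```text
clock: 2.48
tcp_pos: [0.612, 0.1198, 0.1609]
ee_rot: [[0.992, -0.122, -0.01], [-0.122, -0.993, -0.0], [-0.01, 0.002, -1.0]]
ft_force: [-1.1, -0.7, 0.1]
opening: 0.0855
gripper_force: 0.0
```

Call:
jog_arm --pt "0 0 -0.02 0 0.0854" --pt "0 0 -0.02 0 0.0854" --pt "0 0 0 0 0.0854" --pt "0 0 0 0 0.0854"

```text
clock: 2.82
tcp_pos: [0.6158, 0.1207, 0.1272]
ee_rot: [[0.993, -0.121, -0.001], [-0.121, -0.993, -0.0], [-0.001, 0.0, -1.0]]
ft_force: [0.6, -0.5, 0.2]
opening: 0.0852
gripper_force: 0.0
```

```bash
python3 - <<'E'
from h import *
s=robot.read_state();print(s['clock'],s['tcp_pos'],s['ft_force'])
a=robot.grab_frame('wrist')
cv2.imwrite('pics/w2.png',a)
E
```

```text
2.8167 [0.61582171 0.12065139 0.12719278] [ 0.62137677 -0.52046586  0.15055757]
```

View pics/w2.png

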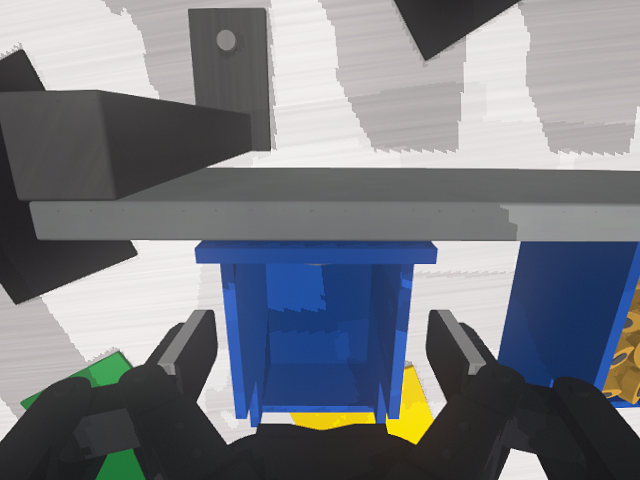

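The wrist view shows the bin straddled: walls at columns 232 and 405, pads at 214 and 428, so it is centred to about 1 mm. Closing now.

Call:
jog_arm --pt "0 0.001 0 0 0.066" --pt "0 0 0 0 0.064" --pt "0 0 0 0 0.05" --pt "0 0 0 0 0.05" --pt "0 0 0 0 0.05"

```text
clock: 3.28
tcp_pos: [0.6169, 0.1225, 0.1283]
ee_rot: [[0.993, -0.12, 0.003], [-0.12, -0.993, -0.0], [0.003, 0.0, -1.0]]
ft_force: [-1.8, -2.2, 7.3]
opening: 0.0593
gripper_force: 63.3
```

Call:
jog_arm --pt "0 0 0 0 0.05" --pt "0 0 0 0 0.05" --pt "0 0 0 0 0.05"

```text
clock: 3.53
tcp_pos: [0.6169, 0.1224, 0.1283]
ee_rot: [[0.993, -0.12, 0.003], [-0.12, -0.993, -0.0], [0.003, 0.0, -1.0]]
ft_force: [-1.6, -1.1, 7.1]
opening: 0.059
gripper_force: 63.3
```

Call:
jog_arm --pt "0 0 0.004 0 0.05" --pt "0 0 0.005 0 0.05" --pt "0 0 0.005 0 0.05" --pt "0 0 0 0 0.05" --pt "0 0 0 0 0.05"

```text
clock: 3.95
tcp_pos: [0.6166, 0.1227, 0.1411]
ee_rot: [[0.993, -0.12, 0.002], [-0.12, -0.993, 0.0], [0.002, -0.0, -1.0]]
ft_force: [1.9, 0.3, -0.1]
opening: 0.0595
gripper_force: 65.5
```

Call:
jog_arm --pt "0 0 0.005 0 0.05" --pt "0 0 0.005 0 0.05" --pt "0 0 0.005 0 0.05" --pt "0 0 0 0 0.05" --pt "0 0 0 0 0.05"

```text
clock: 4.37
tcp_pos: [0.6157, 0.1227, 0.1555]
ee_rot: [[0.993, -0.12, -0.0], [-0.12, -0.993, 0.0], [-0.0, -0.0, -1.0]]
ft_force: [0.7, 0.0, -1.4]
opening: 0.0593
gripper_force: 66.2
```

Call:
jog_arm --pt "-0.004 0.0005 0.001 0 0.05" --pt "-0.004 0.0005 0 0 0.05" --pt "-0.004 0.0005 0 0 0.05" --pt "0 0 0 0 0.05" --pt "0 0 0 0 0.05"

```text
clock: 4.78
tcp_pos: [0.6036, 0.1242, 0.1563]
ee_rot: [[0.993, -0.12, -0.0], [-0.12, -0.993, 0.0], [-0.0, 0.0, -1.0]]
ft_force: [-0.3, -0.7, -1.9]
opening: 0.059
gripper_force: 66.2
```

Call:
jog_arm --pt "-0.005 0.0006 0 0 0.05" --pt "-0.008 0.001 0 0 0.05" --pt "-0.008 0.001 0 0 0.05" --pt "-0.01 0.0012 0 0 0.05" --pt "0 0 0 0 0.05"

```text
clock: 5.2
tcp_pos: [0.5704, 0.1284, 0.1562]
ee_rot: [[0.993, -0.119, -0.002], [-0.119, -0.993, 0.0], [-0.002, 0.0, -1.0]]
ft_force: [0.0, 0.2, -1.5]
opening: 0.0595
gripper_force: 66.2
```

```bash
python3 - <<'E'
from h import *
s=robot.read_state();print(s['clock'],s['tcp_pos'],s['ft_force'])
a=robot.grab_frame('top');w=robot.grab_frame('wrist')
o=np.zeros((480,800,3),np.uint8);o[:240,:320]=cv2.resize(w,(320,240));o[:,320:]=cv2.resize(a[150:330,160:340],(480,480),interpolation=cv2.INTER_CUBIC)
cv2.imwrite('pics/c3.png',o)
E
```

```text
5.2 [0.5704473 0.1283994 0.156221 ] [ 0.02295253  0.21829578 -1.53064312]
```

View pics/c3.png

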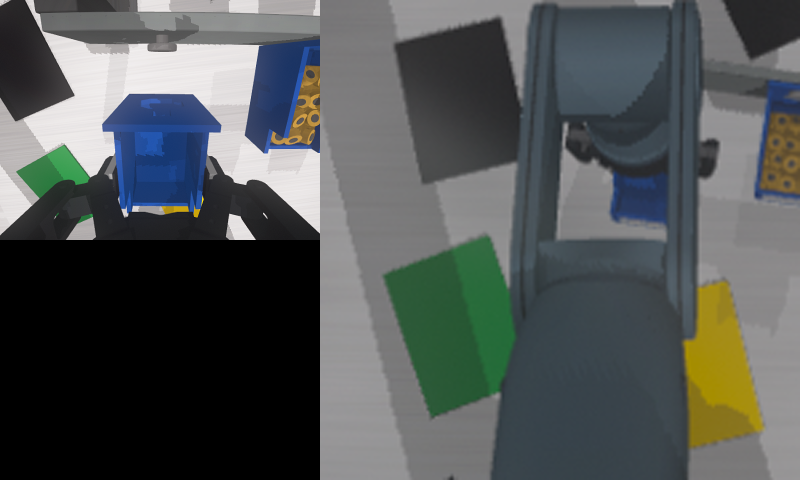

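The bin is free: the wrist inset shows the bare pin at (162,40) and the bin held at (160,155), with the nuts bin still hanging. Next I check the bin-in-hand offset and cross-check the mat.

```bash
python3 - <<'E'
from h import *
c=robot.camera_params('wrist');P=plane('wrist',[(206,253),(442,253)],.2128,c);print(P.round(4).tolist())
m=P.mean(0)[:2]-.05*np.array([.993,-.119]);print('bin',m)
t=cv2.imread('pics/scene0.png');h=cv2.cvtColor(t,cv2.COLOR_BGR2HSV)
g=cv2.inRange(h,(45,100,50),(85,255,255));g[:150]=0
cs=max(cv2.findContours(g,0,2)[0],key=cv2.contourArea)
q=cv2.approxPolyDP(cs,6,True).reshape(-1,2);print(q.tolist())
P=plane('scene',q,.004);print(P.round(4).tolist(),P.mean(0))
E
```

```text
[[0.6233, 0.1521, 0.2128], [0.616, 0.0927, 0.2128]]
bin [0.5699999 0.1283571]
[[381, 184], [362, 206], [406, 229], [425, 206]]
[[0.3406, 0.3589, 0.004], [0.3857, 0.255, 0.004], [0.5289, 0.3132, 0.004], [0.4869, 0.4184, 0.004]] [0.43551991 0.33638401 0.004     ]
```

Call:
jog_arm --pt "-0.0135 0.0207 0 0.0507 0.05" --pt "-0.0135 0.0207 0 0.0507 0.05" --pt "-0.0135 0.0207 0 0.0507 0.05" --pt "-0.0135 0.0207 0 0.0507 0.05" --pt "-0.0135 0.0207 0 0.0507 0.05"

```text
clock: 5.72
tcp_pos: [0.5054, 0.2322, 0.1565]
ee_rot: [[0.991, 0.135, 0.001], [0.135, -0.991, 0.0], [0.001, -0.0, -1.0]]
ft_force: [0.5, 0.2, -1.6]
opening: 0.0595
gripper_force: 66.4
```

Call:
jog_arm --pt "-0.0135 0.0207 0 0.0507 0.05" --pt "-0.0135 0.0207 0 0.0507 0.05" --pt "-0.0135 0.0207 0 0.0507 0.05" --pt "-0.0135 0.0207 0 0.0507 0.05" --pt "-0.0135 0.0207 0 0.0507 0.05"

```text
clock: 6.13
tcp_pos: [0.4379, 0.336, 0.1566]
ee_rot: [[0.925, 0.379, 0.001], [0.379, -0.925, 0.0], [0.001, 0.0, -1.0]]
ft_force: [0.8, 0.6, -2.5]
opening: 0.0591
gripper_force: 66.4
```

Call:
jog_arm --pt "0 0 -0.02 0 0.05" --pt "0 0 -0.03 0 0.05" --pt "0 0 -0.025 0 0.05" --pt "0 0 -0.015 0 0.05" --pt "0 0 0 0 0.05"

```text
clock: 6.55
tcp_pos: [0.436, 0.3339, 0.0629]
ee_rot: [[0.926, 0.377, -0.006], [0.377, -0.926, -0.003], [-0.006, 0.0, -1.0]]
ft_force: [-0.3, 0.1, -2.3]
opening: 0.059
gripper_force: 66.3
```

Call:
jog_arm --pt "0 0 0 0 0.05" --pt "0 0 0 0 0.05" --pt "0 0 0 0 0.05"

```text
clock: 6.8
tcp_pos: [0.4394, 0.3355, 0.0679]
ee_rot: [[0.926, 0.377, 0.003], [0.377, -0.926, 0.001], [0.003, -0.0, -1.0]]
ft_force: [0.0, -0.4, -2.1]
opening: 0.0593
gripper_force: 66.3
```

```bash
python3 - <<'E'
from h import *
s=robot.read_state();print(s['clock'],s['tcp_pos'],s['ee_rot'],s['ft_force'])
a=robot.grab_frame('scene');w=robot.grab_frame('wrist')
o=np.zeros((480,800,3),np.uint8);o[:300,:400]=cv2.resize(w,(400,300));o[:400,400:]=cv2.resize(a[140:240,340:440],(400,400),interpolation=cv2.INTER_CUBIC)
cv2.imwrite('pics/c4.png',o)
E
```

```text
6.8 [0.43941435 0.33546374 0.06790681] [[ 9.26190592e-01  3.77044668e-01  2.88195561e-03]
 [ 3.77042086e-01 -9.26195049e-01  1.41316730e-03]
 [ 3.20208021e-03 -2.22243707e-04 -9.99994849e-01]] [ 0.02659233 -0.39171117 -2.09245471]
```

View pics/c4.png

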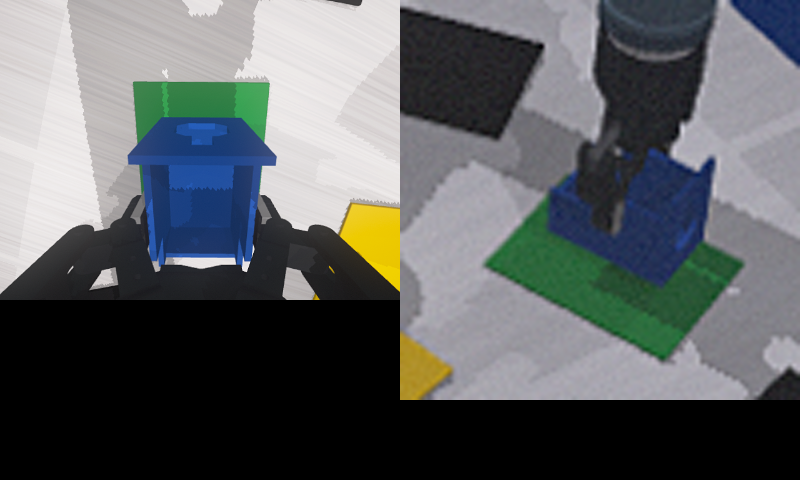

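The held bin is over the green mat and aligned with it (wrist view: mat edges parallel to the bin and centred at x≈201). Lowering gently.

Call:
jog_arm --pt "-0.002 0 -0.01 0 0.05" --pt "-0.001 0 -0.01 0 0.05" --pt "0 0 -0.007 0 0.05" --pt "0 0 0 0 0.05" --pt "0 0 0 0 0.05"

```text
clock: 7.32
tcp_pos: [0.4343, 0.3346, 0.0383]
ee_rot: [[0.926, 0.377, -0.002], [0.377, -0.926, -0.001], [-0.002, 0.0, -1.0]]
ft_force: [0.7, -0.2, -1.7]
opening: 0.059
gripper_force: 66.3
```

Call:
jog_arm --pt "0 0 0 0 0.05" --pt "0 0 0 0 0.05" --pt "0 0 0 0 0.05"

```text
clock: 7.57
tcp_pos: [0.4354, 0.3351, 0.0396]
ee_rot: [[0.926, 0.377, 0.001], [0.377, -0.926, 0.0], [0.001, -0.0, -1.0]]
ft_force: [0.5, 0.1, -2.7]
opening: 0.0595
gripper_force: 66.3
```

Call:
jog_arm --pt "0 0 -0.002 0 0.05" --pt "0 0 -0.002 0 0.05" --pt "0 0 -0.002 0 0.05" --pt "0 0 0 0 0.05" --pt "0 0 0 0 0.05"

```text
clock: 7.98
tcp_pos: [0.4358, 0.3353, 0.0343]
ee_rot: [[0.926, 0.377, 0.002], [0.377, -0.926, 0.001], [0.002, -0.0, -1.0]]
ft_force: [-0.2, -0.8, 5.1]
opening: 0.059
gripper_force: 67.3
```

Call:
jog_arm --pt "0 0 -0.001 0 0.05" --pt "0 0 0 0 0.05" --pt "0 0 0 0 0.05"

```text
clock: 8.23
tcp_pos: [0.4363, 0.3355, 0.0339]
ee_rot: [[0.926, 0.377, 0.003], [0.377, -0.926, 0.001], [0.003, -0.0, -1.0]]
ft_force: [-0.1, 0.3, 8.6]
opening: 0.0593
gripper_force: 67.8
```

Firmly seated (about 10 N on the mat). Release, then rise straight up.

Call:
jog_arm --pt "0 0 0 0 0.062" --pt "0 0 0 0 0.07" --pt "0 0 0 0 0.0854" --pt "0 0 0 0 0.0854" --pt "0 0 0 0 0.0854"

```text
clock: 8.65
tcp_pos: [0.4349, 0.3349, 0.0321]
ee_rot: [[0.926, 0.377, -0.0], [0.377, -0.926, -0.0], [-0.0, -0.0, -1.0]]
ft_force: [-0.7, 0.2, 0.5]
opening: 0.0857
gripper_force: 0.0
```

Call:
jog_arm --pt "0 0 0.015 0 0.0854" --pt "0 0 0.025 0 0.0854" --pt "0 0 0.035 0 0.0854" --pt "0 0 0.04 0 0.0854" --pt "0 0 0.04 0 0.0854"

```text
clock: 9.07
tcp_pos: [0.4343, 0.3345, 0.1883]
ee_rot: [[0.926, 0.377, -0.002], [0.377, -0.926, -0.001], [-0.002, 0.0, -1.0]]
ft_force: [1.0, 1.0, 0.2]
opening: 0.0852
gripper_force: 0.0
```

Call:
jog_arm --pt "-0.02 -0.03 0.01 0 0.0854" --pt "-0.02 -0.03 0.01 0 0.0854" --pt "-0.02 -0.03 0.01 0 0.0854" --pt "-0.01 -0.03 0 0 0.0854" --pt "0 0 0 0 0.0854"

```text
clock: 9.48
tcp_pos: [0.3626, 0.2114, 0.2177]
ee_rot: [[0.927, 0.376, -0.0], [0.376, -0.927, -0.002], [-0.001, 0.002, -1.0]]
ft_force: [-0.4, 1.7, 0.1]
opening: 0.0856
gripper_force: 0.0
```

```bash
python3 - <<'E'
from h import *
s=robot.read_state();print(s['clock'],s['tcp_pos'],s['ft_force'])
a=robot.grab_frame('scene');w=robot.grab_frame('top')
o=np.zeros((480,800,3),np.uint8);o[:,:400]=cv2.resize(w[150:330,180:330],(400,480),interpolation=cv2.INTER_CUBIC);o[:400,400:]=cv2.resize(a[140:290,260:440],(400,333),interpolation=cv2.INTER_CUBIC) if 0 else cv2.resize(a[140:290,260:440],(400,400))
cv2.imwrite('pics/c5.png',o)
E
```

```text
9.4833 [0.36258531 0.21144344 0.21769631] [-0.36635003  1.744277    0.07991497]
```

View pics/c5.png

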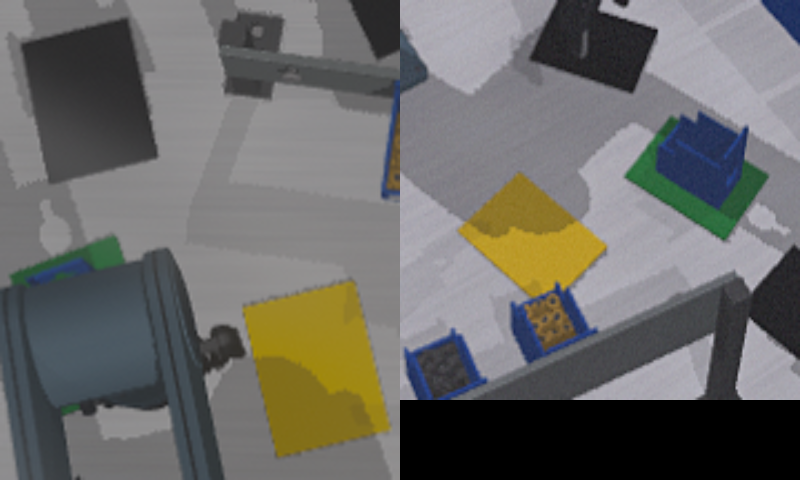

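The bin stands upright in the middle of the green mat, lengthways along it (right panel, about (703,165)). The nuts and bolts bins still hang, and the gripper is clear.

Call:
jog_arm --pt "0 0 0 0 0.0854" --pt "0 0 0 0 0.0854" --pt "0 0 0 0 0.0854" --pt "0 0 0 0 0.0854"

```text
clock: 9.92
tcp_pos: [0.3652, 0.2155, 0.2169]
ee_rot: [[0.926, 0.378, -0.001], [0.378, -0.926, -0.0], [-0.001, -0.0, -1.0]]
ft_force: [0.0, -0.1, 0.3]
opening: 0.0854
gripper_force: 0.0
```

```bash
python3 -c "
from workcell import robot
print(robot.job_done())"
```

```text
the job is handed in; nothing more can be done
None
```

The empty bin now stands upright in the middle of the green mat, lengthways along it; the two full bins still hang, and the job was handed in at about 10 s of the 42 s allowed (no verdict was returned).

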